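# Sweep the spare stoppers off the sorting tray into its trough

## Robot

A 6-joint arm with a two-finger parallel gripper is mounted at the origin on the work surface. World frame = base frame: x ahead of the robot, y to its left, z up, the work surface at z = 0. Lengths are in mm, angles in degrees, forces in N, time in s.
With the tool pointing down it reaches from about 300 to 850 mm from the base axis. Payload 4.2 kg.
Tool frame: the origin (TCP) lies at the very end of the fingers, on their centre line; the grasp point (between the pads) lies 19 mm behind it (env.grip_depth is the distance from the TCP to the grasp point, in mm); y points along the fingers, z is the direction in which the jaws open and shut, and the axes are right-handed (so a half turn about y gives the same grasp; the last joint's range is limited). The gripper opens to 91 mm and grips with 3 to 60 N. Pads are 32 mm wide; open, the fingers measure 118 mm over their backs; the gripper's body (76 mm by 178 mm) begins 60 mm behind the grasp point.
Start: joints at [68.927, 18.312, 89.639, -0, 72.044, -1.146], TCP at [195.98, 540.588, 213.976] pointing down, gripper open.
Joint ranges: [-177.97, 177.97], [-48.28, 115.42], [12.27, 149.76], [-77.06, 257.06], [2.81, 150.46], [-146.56, 146.56]. Speed limits (degrees/s): [147.25, 147.25, 180, 180, 180, 180].

## Interface

Orientations are given as [roll, pitch, yaw] about the fixed x, y, z axes, in that order (R = Rz(yaw) Ry(pitch) Rx(roll)).
In Python, from workcell import state, imaging, job, env gives the robot as it stands.
- The arm moves only by the shell command python3 -m pendant 'ROWS' [FORCE]. ROWS is JSON, a list of rows, each an object with "delta_pos": the shift along the tool's x, y, z in cm, a list of three; "twist": the turn, a rotation vector about the tool's x, y, z in degrees, a list of three; "grip": the opening in per cent of the stroke, from 0 (shut) to 100 (fully open). In form: [{"delta_pos": [tx, ty, tz], "twist": [wx, wy, wz], "grip": grip}, ...]. A call has exactly 5 rows; each row is the pose to reach, as a shift and turn from the pose commanded when the call began, along the tool's axes at that moment; what a row does not reach only later rows make up. A row lasts 1/10 s, in which the tool goes at most 50 mm and 8.59 degrees, less where a joint would pass 70% of its speed; a pose out of reach is approached as far as the arm can. A call with a gripper value outside its range is refused whole. The fingers move at their own pace and stop on an object; FORCE is the grip in N (left out, the last holds). Time passes only in rows, so rows that repeat a pose let the fingers close, or fill a call up. It gives the time, the measured TCP pose, the force and the opening at its end, in the units of the state.
- state(): the state, without advancing time (a new reading comes with each control period).
- imaging.grab_frame(name): name is "scene" or "top" or "wrist"; returns (picture, depth): 384x512x3 uint8, red, green, blue; 384x512 float32, mm along the optical axis (not along the pixel's ray), 0 where there is no reading.
- imaging.camera_info(name): a dict with "fx", "fy", "cx", "cy" (pixels), "R" (3x3) and "t" (3): a world point X has camera coordinates R X + t. Camera axes: x right, y down, z forward; pixel columns grow to the right and rows downward; lengths in mm; the calibration is good to about 2 mm. A picture is of the moment at which its call begins: read the wrist's pose just before it. camera_info takes no time and is no camera call; for the wrist camera it gives the pose at the moment of the call.
- job.job_done(): hands the job in, once; it reports no verdict.
The state is a dict: "time_s": time; "qpos": joint angles; "qvel": joint speeds; "effort": joint torques, N m; "ee_pos": TCP position; "ee_rot": TCP orientation; "force": force on the tool from outside, world axes, zero at the start; "torque": the same for the moment, N m; "gripper_width": finger opening in mm.
Only numpy, scipy, OpenCV 4.12 (cv2) and the standard library are available. Lean on these libraries where they do the work, as an engineer would, in place of code of your own. Each camera call takes 0.05 s, during which the arm holds its last target.

## Task

The vials on the steel sorting tray are sealed, so clear the deck: with the fingertips, sweep the four spare rubber stoppers over the deck's open near edge down into the tray's trough, sliding them along without picking any of them up. Leave the two sealed vials standing where they are on the deck, and leave the other things on the bench alone.

Things in the scene. Friction and masses are not known exactly. Their poses are not given: they have to be found in the camera images.
- tray: Fixed steel sorting tray, 248 x 352 mm. Origin at bench height under the deck's middle. Own x points away from the robot (turned up to 0.25 rad), own y along its long side. A flat deck, top 45 mm above the bench, covers x -85 to +89, y -172 to +172 mm. A rim rises 14 mm above the deck on its far side and both ends; the near side (x = -85) has no rim: a step drops into the trough.
- deck_edge (a point): Middle of the deck's open near edge, at deck height (45 mm above the bench). Stoppers pushed over this edge in the tray's -x direction fall into the trough.
- trough (a point): Middle of the trough's floor, 8 mm above the bench, 37 mm below the deck. The trough runs along the whole near side of the tray: inside, own x -151 to -85 mm (66 mm wide), 344 mm long. Its near wall rises to 59 mm above the bench; its right end (-y) is a pour spout: a sill 36 mm above the bench with a lip sloping up outside.
- stopper1: Loose dark rubber stopper: a plain solid cone, 32 mm across its foot, 26 mm across its top, 28 mm high, about 22 g (varies), standing wide end down on the deck; once tipped over it lies on its side and may roll. Origin: centre of the wide end; own z towards the narrow end.
- stopper1_mid (a point): Centre of stopper1, half way up (14 mm from either end).
- stopper2: Loose dark rubber stopper: a plain solid cone, 32 mm across its foot, 26 mm across its top, 28 mm high, about 22 g (varies), standing wide end down on the deck; once tipped over it lies on its side and may roll. Origin: centre of the wide end; own z towards the narrow end.
- stopper2_mid (a point): Centre of stopper2, half way up (14 mm from either end).
- stopper3: Loose dark rubber stopper: a plain solid cone, 32 mm across its foot, 26 mm across its top, 28 mm high, about 22 g (varies), standing wide end down on the deck; once tipped over it lies on its side and may roll. Origin: centre of the wide end; own z towards the narrow end.
- stopper3_mid (a point): Centre of stopper3, half way up (14 mm from either end).
- stopper4: Loose dark rubber stopper: a plain solid cone, 32 mm across its foot, 26 mm across its top, 28 mm high, about 22 g (varies), standing wide end down on the deck; once tipped over it lies on its side and may roll. Origin: centre of the wide end; own z towards the narrow end.
- stopper4_mid (a point): Centre of stopper4, half way up (14 mm from either end).
- vial1: Loose sealed glass serum vial standing on the deck, 32 mm across, 57 mm high, shoulder at 36 mm, narrow neck, aluminium crimp seal 21 mm across on top; 45 g. Origin: centre of its foot. To be left where it stands.
- vial2: Loose sealed glass serum vial standing on the deck, 32 mm across, 57 mm high, shoulder at 36 mm, narrow neck, aluminium crimp seal 21 mm across on top; 45 g. Origin: centre of its foot. To be left where it stands.
- beaker: Loose glass beaker on the bench left of the tray, 72 mm across, 95 mm high, origin at the centre of its foot. Leave alone.
- tip_box: Loose pipette tip box on the bench right of the tray, 125 x 85 x 87 mm, origin at the centre of its underside. Leave alone.
- media_bottle: Loose glass jar with a screw cap on the bench right of the tray, 70 mm across, 135 mm high, origin at the centre of its foot. Leave alone.
- crimper: Loose hand crimper lying on the bench left of the tray, about 220 x 70 mm, 30 mm high, origin about its middle at bench height, jaws to own +x. Leave alone.

How it is judged:
By the outcome, as a careful person would: the job done as asked, in the order asked, and still so for the second after the job is handed in, with the robot touching nothing.
It also fails if it takes over 61 s, if anything falls off the work surface, if the arm or the gripper's body presses on something with over 40 N, if the wrist force passes 120 N, or if a joint passes its speed limit or range.

## Working session

There is one attempt and no reset: what is moved stays moved. The work goes in short steps, Python scripts to look and compute and a shell command to move; the robot and the scene stay as the last step left them, time stands still between calls to the robot, and variables do not carry over. Pictures are saved under pics/ and viewed, and the job is handed in when it is done.

```bash
mkdir -p pics; ls; cat > h.py <<'E'
import numpy as np,cv2
from workcell import state,imaging,job,env
def shot(n,f):
    c=imaging.camera_info(n); p,d=imaging.grab_frame(n)
    cv2.imwrite('pics/'+f+'.png',p[:,:,::-1]); np.savez('pics/'+f+'.npz',p=p,d=d,**{k:np.array(v) for k,v in c.items()})
    return p,d,c
def ray(c,u,v,z):
    R=np.array(c['R']);t=np.array(c['t']);o=-R.T@t
    d=R.T@np.array([(u-c['cx'])/c['fx'],(v-c['cy'])/c['fy'],1]); return o+d*(z-o[2])/d[2]
def proj(c,X):
    q=np.array(c['R'])@np.array(X)+np.array(c['t']); return c['fx']*q[0]/q[2]+c['cx'],c['fy']*q[1]/q[2]+c['cy']
E
python3 - <<'E'
from h import *
for n in ['top','scene']:
    p,d,c=shot(n,n+'0'); print(n,c)
print(state())
E
```

```text
pics
top {'fx': 441.2260710372621, 'fy': 441.2260710372621, 'cx': 260.9408027058576, 'cy': 187.4939027686427, 'R': array([[ 8.97029829e-03, -9.99958113e-01,  1.81826219e-03],
       [-9.76328882e-01, -9.15126669e-03, -2.16097591e-01],
       [ 2.16105179e-01,  1.63237965e-04, -9.76370076e-01]]), 't': array([ -25.2968715 ,  516.62498266, 1459.02415379])}
scene {'fx': 382.1818394919053, 'fy': 382.1818394919053, 'cx': 265.4960207689618, 'cy': 191.2878847851933, 'R': array([[-0.23571058,  0.97157398,  0.02201176],
       [ 0.5332223 ,  0.14823313, -0.8328871 ],
       [-0.81247431, -0.18458314, -0.55300503]]), 't': array([ 132.20680077, -216.98674699, 1506.94835328])}
{'time_s': 0.1, 'qpos': array([ 6.89259708e+01,  1.83470146e+01,  8.97002997e+01,  5.04243297e-04,
        7.20431951e+01, -1.14826140e+00]), 'qvel': array([ 0.05116631, -0.02920767, -0.24338112, -0.05399964, -0.06529344,
        0.0256191 ]), 'effort': array([ 7.47109425e-04, -4.13334417e+01, -2.32509792e+01,  7.30628567e-02,
        4.22241865e-02, -4.41605630e-05]), 'ee_pos': array([195.8160188 , 540.14487376, 213.20802143]), 'ee_rot': array([-9.00904816e+01,  2.29311047e-03, -1.99259255e+01]), 'force': array([-0.39036652, -0.19468691, -0.56678443]), 'torque': array([-0.01106042,  0.00899182, -0.02799545]), 'gripper_width': 91.19801365534867}
```

View pics/top0.png

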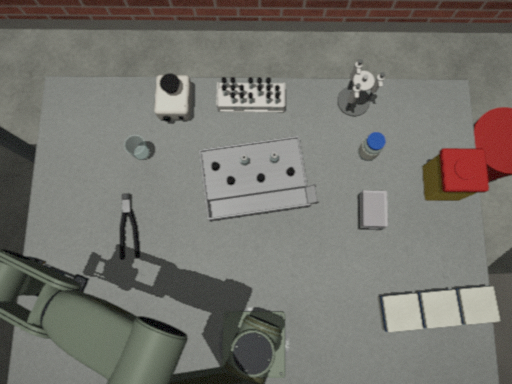

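View pics/scene0.png

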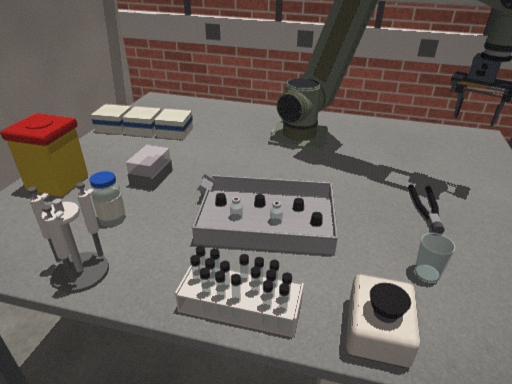

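```bash
python3 -c "
import cv2
p=cv2.imread('pics/top0.png');cv2.imwrite('pics/top0z.png',cv2.resize(p[100:290,140:380],None,fx=3.2,fy=3.1,interpolation=cv2.INTER_CUBIC))"
```

```text
(no output)
```

View pics/top0z.png

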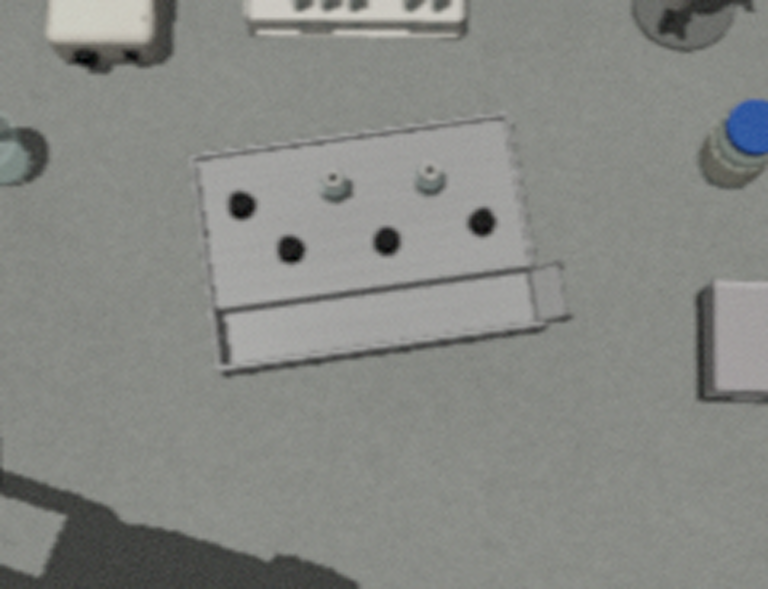

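The top view shows the tray tilted slightly. The stoppers are near px (215,166), (231,181), (261,178) and (291,171), and the vials near (244,160) and (274,158). The stoppers all have a clear path to the near edge.

```bash
cat > meas.py <<'E'
from h import *
def L(n):
    z=np.load('pics/'+n+'.npz'); return z['p'],z['d'],{k:z[k] for k in z.files if k not in 'pd'}
if __name__=='__main__':
    p,d,c=L('top0')
    print('zoom pts')
    for nm,u,v,z in [('edgeL',218,309,45),('edgeR',530,268,45),('farL',195,158,59),('farR',505,116,59),('nearL',222,374,59),('nearR',545,327,59),('v1',335,184,102-45+45),('v2',430,172,102)]:
        print(nm,ray(c,140+u/3.2,100+v/3.1,z).round(1))
    for n,(a,b,e,f) in [('top0',(190,145,320,200)),('scene0',(205,185,335,235))]:
        p,d,c=L(n)
        m=(p.max(2)<55).astype(np.uint8); m2=m*0; m2[b:f,a:e]=m[b:f,a:e]
        k,lab,st,ce=cv2.connectedComponentsWithStats(m2)
        for i in range(1,k):
            if st[i,4]>15: print(n,st[i],ce[i].round(1),ray(c,*ce[i],59).round(1),ray(c,*ce[i],62).round(1))
E
python3 meas.py
python3 -c "
import cv2
p=cv2.imread('pics/scene0.png');cv2.imwrite('pics/sc0z.png',cv2.resize(p[170:260,185:350],None,fx=4.6,fy=4.6,interpolation=cv2.INTER_CUBIC))"
```

```text
zoom pts
edgeL [474.8 160.7  45. ]
edgeR [ 524.5 -175.3   45. ]
farL [645.  190.1  59. ]
farR [ 697.9 -148.6   59. ]
nearL [400.2 152.3  59. ]
nearR [ 455.2 -188.9   59. ]
v1 [603.6  35.2 102. ]
v2 [618.1 -65.  102. ]
top0 [212 163   7   7  39] [215.2 166. ] [591.1 138.7  59. ] [590.3 138.4  62. ]
top0 [287 168   7   8  41] [290.2 171.2] [ 574.8 -121.2   59. ] [ 574. -121.   62.]
top0 [258 174   6   8  38] [260.5 177.5] [551.5 -18.7  59. ] [550.8 -18.7  62. ]
top0 [228 177   7   7  40] [230.5 180.1] [541.5  84.3  59. ] [540.7  84.1  62. ]
scene0 [216 194  10  12 109] [220.3 199.6] [ 575.2 -123.1   59. ] [ 579.3 -121.5   62. ]
scene0 [255 194  10  13 110] [259.4 200.7] [552.3 -20.4  59. ] [556.5 -19.3  62. ]
scene0 [293 199  11  12 113] [298.  204.8] [543.1  83.6  59. ] [547.3  84.1  62. ]
scene0 [311 213  11  13 129] [316.1 219.2] [593.1 138.2  59. ] [597.  138.4  62. ]
```

View pics/sc0z.png

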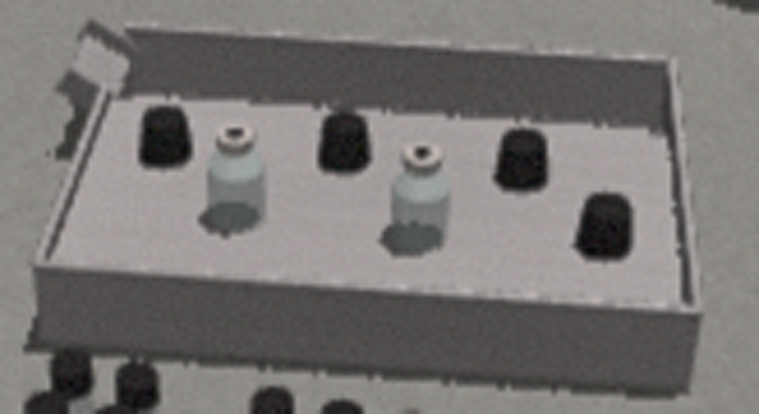

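Both views agree to about 2 mm. In tray axes (yaw ≈ 8.9°), the stoppers are at about (29,130), (-29,84), (-35,-20) and (-28,-125), and the vials at (24,26) and (23,-75). I'll turn the tool so its x lies along tray x and set a small finger gap, so the two tips cradle each stopper.

```bash
cat > where.py <<'E'
from h import *
import sys
from scipy.spatial.transform import Rotation as Ro
s=state(); yaw=np.radians(8.9); C=np.array([583.6,5.9]); ex=np.array([np.cos(yaw),np.sin(yaw)]); ey=np.array([-ex[1],ex[0]])
p=s['ee_pos']; print('t',round(s['time_s'],2),'tray',round((p[:2]-C)@ex,1),round((p[:2]-C)@ey,1),'z',p[2].round(1),'rot',s['ee_rot'].round(2),'F',s['force'].round(1),'w',round(s['gripper_width'],1))
if len(sys.argv)>1:
    x,y,z=map(float,sys.argv[1:4]); T=np.array([*(C+x*ex+y*ey),z]); R=Ro.from_euler('xyz',s['ee_rot'],degrees=True)
    print('delta tool cm',(R.inv().apply(T-p)/10).round(2),'twist',(R.inv()*Ro.from_euler('xyz',[-90,0,8.9],degrees=True)).as_rotvec(degrees=True).round(2))
E
python3 where.py 68 129.7 213
python3 -m pendant '[{"delta_pos":[4.2,0,-1.7],"twist":[0,-7.2,0],"grip":13},{"delta_pos":[8.4,0,-3.4],"twist":[0,-14.4,0],"grip":13},{"delta_pos":[12.6,0,-5.2],"twist":[0,-21.6,0],"grip":13},{"delta_pos":[16.7,0,-6.9],"twist":[0,-28.8,0],"grip":13},{"delta_pos":[20.9,0,-8.6],"twist":[0,-28.8,0],"grip":13}]'
python3 where.py 68 129.7 213
```

```text
t 0.1 tray -300.5 587.8 z 213.2 rot [-90.09   0.   -19.93] F [-0.4 -0.2 -0.6] w 91.2
delta tool cm [ 5.437e+01  5.000e-02 -2.237e+01] twist [  0.09 -28.83  -0.03]
time_s: 0.6
ee_pos: [364.0, 387.0, 213.7]
ee_rot: [-90.0, 0.0, 9.0]
force: [0.4, 0.8, 0.6]
gripper_width: 53.8
t 0.6 tray -158.0 410.5 z 213.7 rot [-9.002e+01  3.000e-02  9.010e+00] F [0.4 0.8 0.6] w 53.8
delta tool cm [ 22.55   0.06 -28.12] twist [ 0.02  0.11 -0.03]
```

```bash

python3 -m pendant '[{"delta_pos":[3.2,0,-4.0],"twist":[0,0,0],"grip":13},{"delta_pos":[6.4,0,-8.0],"twist":[0,0,0],"grip":13},{"delta_pos":[9.6,0,-12],"twist":[0,0,0],"grip":13},{"delta_pos":[12.8,0,-16],"twist":[0,0,0],"grip":13},{"delta_pos":[12.8,0,-16],"twist":[0,0,0],"grip":13}]'
python3 where.py 68 129.7 130
```

```text
time_s: 1.1
ee_pos: [517.8, 246.3, 213.3]
ee_rot: [-90.1, -0.0, 8.6]
force: [0.2, 0.4, 0.4]
gripper_width: 14.0
t 1.1 tray -27.9 247.7 z 213.3 rot [-9.011e+01 -5.000e-02  8.560e+00] F [0.2 0.4 0.4] w 14.0
delta tool cm [  9.65   8.36 -11.72] twist [ 0.11 -0.34  0.05]
```

```bash

python3 -m pendant '[{"delta_pos":[3.2,0,-3.9],"twist":[0,-0.3,0],"grip":13},{"delta_pos":[6.4,2,-7.8],"twist":[0,-0.3,0],"grip":13},{"delta_pos":[9.65,5,-11.7],"twist":[0,-0.3,0],"grip":13},{"delta_pos":[9.65,8.3,-11.7],"twist":[0,-0.3,0],"grip":13},{"delta_pos":[9.65,8.3,-11.7],"twist":[0,-0.3,0],"grip":13}]'
python3 where.py 68 129.7 51
python3 - <<'E'
from h import *
p,d,c=shot('wrist','w1'); shot('scene','s1')
for z,pt in [(59,(592,138.5)),(45,(499.6,-7.3))]: print(proj(c,[*pt,z]))
E
```

```text
time_s: 1.6
ee_pos: [624.8, 147.6, 124.7]
ee_rot: [-90.0, 0.7, 9.0]
force: [-0.8, 0.9, -0.5]
gripper_width: 11.9
t 1.6 tray 62.6 133.6 z 124.7 rot [-90.03   0.7    9.04] F [-0.8  0.9 -0.5] w 11.9
delta tool cm [ 0.63  7.36 -0.39] twist [ 0.03  0.14 -0.7 ]
(np.float64(253.25214304575823), np.float64(162.6108268710484))
(np.float64(68.14030090609324), np.float64(-1.9872739441702834))
```

View pics/w1.png

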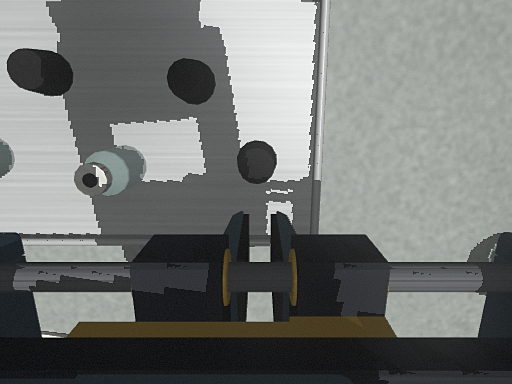

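View pics/s1.png

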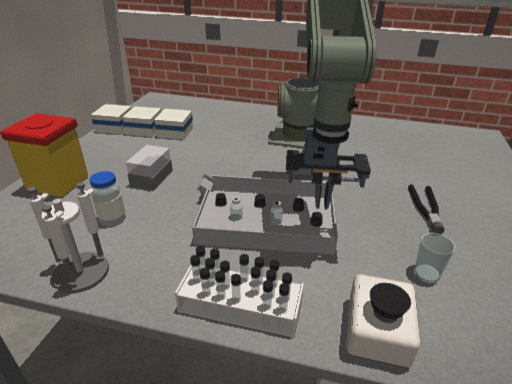

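The wrist view puts stopper a at px (257,161), close to the predicted (253,163), with the finger gap in line at about px 259. Next I'll descend behind it.

```bash

python3 where.py 68 130.5 51
python3 -m pendant '[{"delta_pos":[0,1,0],"twist":[0,0,0],"grip":13},{"delta_pos":[0,2,0],"twist":[0,0,0],"grip":13},{"delta_pos":[0,3,0],"twist":[0,0,0],"grip":13},{"delta_pos":[0,3,0],"twist":[0,0,0],"grip":13},{"delta_pos":[0,3,0],"twist":[0,0,0],"grip":13}]'
python3 where.py 68 130.5 51
```

```text
t 1.7 tray 64.9 135.7 z 130.4 rot [-89.97   0.15   9.17] F [0.1 0.3 1. ] w 11.5
delta tool cm [ 0.33  7.94 -0.53] twist [-0.03  0.27 -0.15]
time_s: 2.2
ee_pos: [627.5, 149.7, 100.9]
ee_rot: [-90.0, 0.0, 9.2]
force: [0.1, 0.2, 0.2]
gripper_width: 12.0
t 2.2 tray 65.6 135.3 z 100.9 rot [-9.0e+01  1.0e-02  9.2e+00] F [0.1 0.2 0.2] w 12.0
delta tool cm [ 0.24  4.99 -0.48] twist [-0.    0.3  -0.01]
```

```bash

python3 -m pendant '[{"delta_pos":[0.25,0.5,-0.5],"twist":[0,0.3,0],"grip":13},{"delta_pos":[0.25,1.7,-0.5],"twist":[0,0.3,0],"grip":13},{"delta_pos":[0.25,2.9,-0.5],"twist":[0,0.3,0],"grip":13},{"delta_pos":[0.25,3.9,-0.5],"twist":[0,0.3,0],"grip":13},{"delta_pos":[0.25,3.9,-0.5],"twist":[0,0.3,0],"grip":13}]'
python3 where.py 68 130.5 51
python3 -m pendant '[{"delta_pos":[0,0.3,0],"twist":[0,0,0],"grip":13},{"delta_pos":[0,0.6,0],"twist":[0,0,0],"grip":13},{"delta_pos":[0,1,0],"twist":[0,0,0],"grip":13},{"delta_pos":[0,1,0],"twist":[0,0,0],"grip":13},{"delta_pos":[0,1,0],"twist":[0,0,0],"grip":13}]'
python3 where.py 68 130.5 51
```

```text
time_s: 2.7
ee_pos: [629.4, 144.6, 59.4]
ee_rot: [-90.0, 0.3, 8.9]
force: [-0.5, -0.2, 0.4]
gripper_width: 11.9
t 2.7 tray 66.7 129.9 z 59.4 rot [-90.01   0.26   8.87] F [-0.5 -0.2  0.4] w 11.9
delta tool cm [0.13 0.84 0.06] twist [ 0.01 -0.03 -0.26]
time_s: 3.2
ee_pos: [631.0, 144.9, 52.0]
ee_rot: [-90.0, -0.0, 8.9]
force: [-0.6, 0.7, -0.5]
gripper_width: 12.0
t 3.2 tray 68.3 130.0 z 52.0 rot [-8.999e+01 -1.000e-02  8.870e+00] F [-0.6  0.7 -0.5] w 12.0
delta tool cm [-0.03  0.1   0.05] twist [-0.01 -0.03  0.01]
```

```bash

python3 -m pendant '[{"delta_pos":[-0.8,0,0],"twist":[0,0,0],"grip":13},{"delta_pos":[-1.6,0,0],"twist":[0,0,0],"grip":13},{"delta_pos":[-2.4,0,0],"twist":[0,0,0],"grip":13},{"delta_pos":[-3.2,0,0],"twist":[0,0,0],"grip":13},{"delta_pos":[-4,0,0],"twist":[0,0,0],"grip":13}]'
python3 where.py
python3 - <<'E'
from h import *
shot('scene','s2'); shot('top','t2')
p=cv2.imread('pics/s2.png');q=cv2.imread('pics/t2.png')
cv2.imwrite('pics/st2.png',np.vstack([cv2.resize(p[170:250,185:350],(660,320)),cv2.resize(q[130:220,190:330],(436,280)) if 0 else cv2.copyMakeBorder(cv2.resize(q[135:220,195:325],(428,280)),0,0,0,232,0)]))
E
```

```text
time_s: 3.7
ee_pos: [590.6, 138.6, 52.1]
ee_rot: [-90.0, -0.0, 8.9]
force: [1.4, 0.5, 1.2]
gripper_width: 11.7
t 3.7 tray 27.4 130.0 z 52.1 rot [-90.    -0.     8.87] F [1.4 0.5 1.2] w 11.7
```

View pics/st2.png

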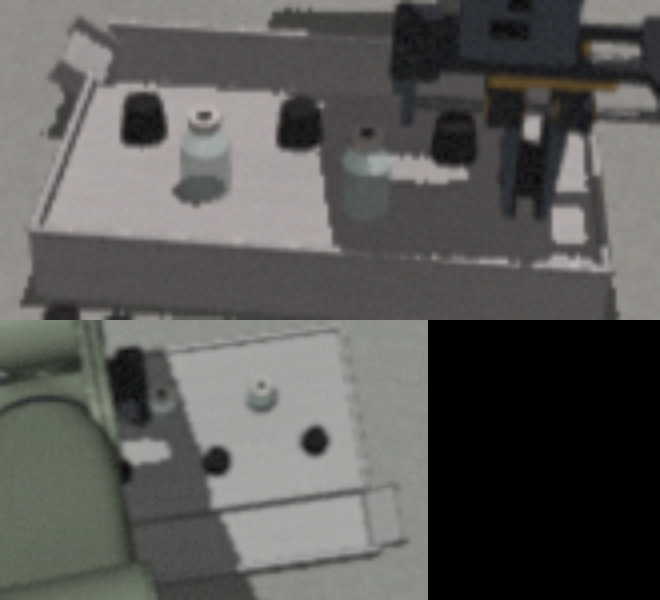

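The scene view shows stopper a still upright, visible through the gap ahead of the fingers, and nothing else has moved. I'll carry on to the edge.

```bash

python3 -m pendant '[{"delta_pos":[-0.9,0,0],"twist":[0,0,0],"grip":13},{"delta_pos":[-1.8,0,0],"twist":[0,0,0],"grip":13},{"delta_pos":[-2.7,0,0],"twist":[0,0,0],"grip":13},{"delta_pos":[-3.6,0,0],"twist":[0,0,0],"grip":13},{"delta_pos":[-4.5,0,0],"twist":[0,0,0],"grip":13}]'
python3 -m pendant '[{"delta_pos":[-0.9,0,0],"twist":[0,0,0],"grip":13},{"delta_pos":[-1.8,0,0],"twist":[0,0,0],"grip":13},{"delta_pos":[-2.7,0,0],"twist":[0,0,0],"grip":13},{"delta_pos":[-3.6,0,0],"twist":[0,0,0],"grip":13},{"delta_pos":[-4.5,0,0],"twist":[0,0,0],"grip":13}]'
python3 where.py -78 130 51
python3 -m pendant '[{"delta_pos":[-0.7,0,0],"twist":[0,0,0],"grip":13},{"delta_pos":[-1.4,0,0],"twist":[0,0,0],"grip":13},{"delta_pos":[-1.4,0,0],"twist":[0,0,0],"grip":13},{"delta_pos":[-1.4,0,0],"twist":[0,0,0],"grip":13},{"delta_pos":[-1.4,0,0],"twist":[0,0,0],"grip":13}]'
python3 where.py -78 130 51
python3 - <<'E'
from h import *
shot('scene','s3'); shot('wrist','w3')
p=cv2.imread('pics/s3.png')
cv2.imwrite('pics/s3z.png',cv2.resize(p[150:250,185:350],(760,460)))
E
```

```text
time_s: 4.3
ee_pos: [546.2, 131.7, 52.0]
ee_rot: [-90.0, -0.0, 8.9]
force: [0.5, -0.4, 0.4]
gripper_width: 11.7
time_s: 4.8
ee_pos: [501.8, 124.8, 52.0]
ee_rot: [-90.0, -0.0, 8.9]
force: [0.8, -0.4, -0.4]
gripper_width: 11.6
t 4.8 tray -62.4 130.1 z 52.0 rot [-9.00e+01 -1.00e-02  8.87e+00] F [ 0.8 -0.4 -0.4] w 11.6
delta tool cm [-1.56  0.1  -0.01] twist [-0.   -0.03  0.01]
time_s: 5.3
ee_pos: [489.2, 122.8, 52.0]
ee_rot: [-90.0, -0.0, 8.9]
force: [0.5, 0.0, 0.4]
gripper_width: 11.8
t 5.3 tray -75.2 130.1 z 52.0 rot [-8.999e+01 -4.000e-02  8.870e+00] F [0.5 0.  0.4] w 11.8
delta tool cm [-0.28  0.1  -0.01] twist [-0.01 -0.03  0.04]
```

View pics/s3z.png

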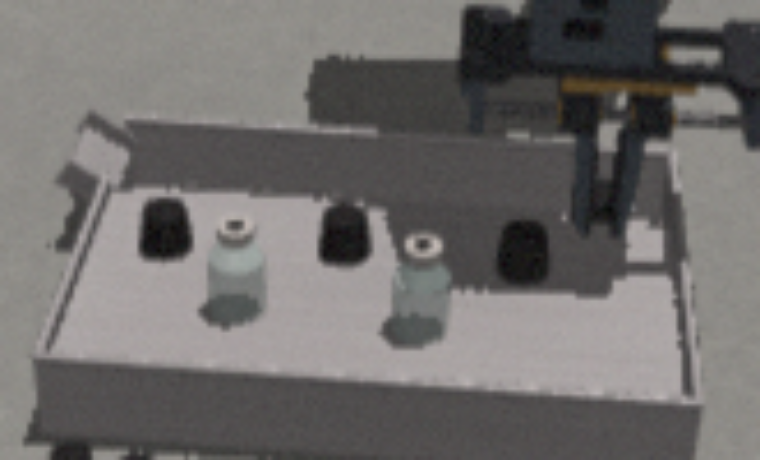

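View pics/w3.png

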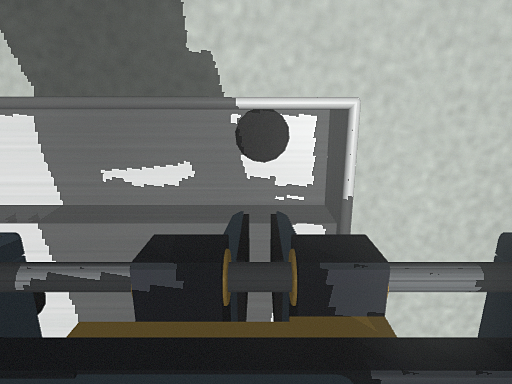

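Stopper a is in the trough, against the near wall at wrist px (262,135). Next is b.

```bash

python3 where.py 14 83.6 95
python3 -m pendant '[{"delta_pos":[0,-2,0],"twist":[0,0,0],"grip":13},{"delta_pos":[0,-4,0],"twist":[0,0,0],"grip":13},{"delta_pos":[1,-5,-1],"twist":[0,0,0],"grip":13},{"delta_pos":[5,-5,-2.7],"twist":[0,0,0],"grip":13},{"delta_pos":[8.9,-5,-4.6],"twist":[0,0,0],"grip":13}]'
python3 -m pendant '[{"delta_pos":[0,0,0],"twist":[0,0,0],"grip":13},{"delta_pos":[0,1,0],"twist":[0,0,0],"grip":13},{"delta_pos":[0,2,0],"twist":[0,0,0],"grip":13},{"delta_pos":[0,3,0],"twist":[0,0,0],"grip":13},{"delta_pos":[0,3,0],"twist":[0,0,0],"grip":13}]'
python3 where.py 14 83.6 51
python3 - <<'E'
from h import *
p,d,c=shot('wrist','w4'); print(proj(c,[542.3,84,59]))
E
```

```text
t 5.4 tray -75.3 130.1 z 51.9 rot [-8.999e+01 -2.000e-02  8.870e+00] F [ 0.3 -0.8  0.8] w 11.9
delta tool cm [ 8.93 -4.3  -4.64] twist [-0.01 -0.03  0.02]
time_s: 5.9
ee_pos: [585.1, 91.0, 102.8]
ee_rot: [-90.0, -0.1, 8.9]
force: [0.5, 0.9, 0.2]
gripper_width: 12.1
time_s: 6.4
ee_pos: [581.4, 91.2, 69.9]
ee_rot: [-90.0, 0.3, 8.9]
force: [0.7, -0.2, -0.4]
gripper_width: 12.0
t 6.4 tray 11.0 84.6 z 69.9 rot [-89.99   0.27   8.91] F [ 0.7 -0.2 -0.4] w 12.0
delta tool cm [ 0.31  1.89 -0.1 ] twist [-0.01  0.01 -0.27]
(np.float64(256.25537379442216), np.float64(167.50189521789136))
```

View pics/w4.png

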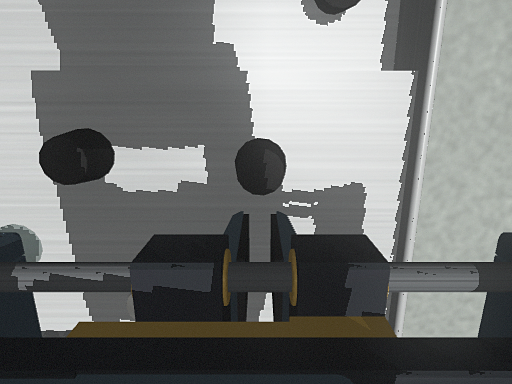

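The stopper sits at px (260,166), in line with the gap. Now I'll descend and sweep.

```bash

python3 -m pendant '[{"delta_pos":[0,0.7,0],"twist":[0,0,0],"grip":13},{"delta_pos":[0,1.4,0],"twist":[0,0,0],"grip":13},{"delta_pos":[0,2,0],"twist":[0,0,0],"grip":13},{"delta_pos":[0,2,0],"twist":[0,0,0],"grip":13},{"delta_pos":[0,2,0],"twist":[0,0,0],"grip":13}]'
python3 where.py -78 83.6 51
python3 -m pendant '[{"delta_pos":[-0.8,0,0],"twist":[0,0,0],"grip":13},{"delta_pos":[-1.6,0,0],"twist":[0,0,0],"grip":13},{"delta_pos":[-2.4,0,0],"twist":[0,0,0],"grip":13},{"delta_pos":[-3.2,0,0],"twist":[0,0,0],"grip":13},{"delta_pos":[-4.1,0,0],"twist":[0,0,0],"grip":13}]'
python3 -m pendant '[{"delta_pos":[-0.9,0,0],"twist":[0,0,0],"grip":13},{"delta_pos":[-1.8,0,0],"twist":[0,0,0],"grip":13},{"delta_pos":[-2.7,0,0],"twist":[0,0,0],"grip":13},{"delta_pos":[-3.6,0,0],"twist":[0,0,0],"grip":13},{"delta_pos":[-4.5,0,0],"twist":[0,0,0],"grip":13}]'
python3 where.py -78 83.6 51
```

```text
time_s: 6.95
ee_pos: [583.7, 91.0, 51.8]
ee_rot: [-90.0, 0.0, 8.9]
force: [-1.1, 0.5, 0.1]
gripper_width: 12.1
t 6.95 tray 13.3 84.0 z 51.8 rot [-8.999e+01  1.000e-02  8.870e+00] F [-1.1  0.5  0.1] w 12.1
delta tool cm [-9.13  0.08 -0.05] twist [-0.01 -0.03 -0.01]
time_s: 7.45
ee_pos: [542.4, 84.5, 52.1]
ee_rot: [-90.0, -0.0, 8.9]
force: [0.1, 0.0, 0.7]
gripper_width: 11.9
time_s: 7.95
ee_pos: [497.9, 77.6, 52.0]
ee_rot: [-90.0, 0.0, 8.9]
force: [0.0, -0.8, 0.6]
gripper_width: 11.8
t 7.95 tray -73.6 84.1 z 52.0 rot [-9.00e+01  1.00e-02  8.87e+00] F [ 0.  -0.8  0.6] w 11.8
delta tool cm [-0.44  0.1  -0.05] twist [-0.   -0.03 -0.01]
```

```bash

python3 -m pendant '[{"delta_pos":[-0.2,0,0],"twist":[0,0,0],"grip":13},{"delta_pos":[-0.2,0,0],"twist":[0,0,0],"grip":13},{"delta_pos":[-0.2,0,0],"twist":[0,0,0],"grip":13},{"delta_pos":[-0.2,0,0],"twist":[0,0,0],"grip":13},{"delta_pos":[-0.2,0,0],"twist":[0,0,0],"grip":13}]'
python3 where.py 6 -20.2 105
python3 - <<'E'
from h import *
p,d,c=shot('wrist','w5')
E
```

```text
time_s: 8.45
ee_pos: [497.1, 77.4, 51.9]
ee_rot: [-90.0, -0.0, 8.9]
force: [-0.0, 0.3, 0.7]
gripper_width: 12.0
t 8.45 tray -74.4 84.1 z 51.9 rot [-9.00e+01 -1.00e-02  8.87e+00] F [-0.   0.3  0.7] w 12.0
delta tool cm [  8.04  -5.31 -10.42] twist [-0.   -0.03  0.01]
```

View pics/w5.png

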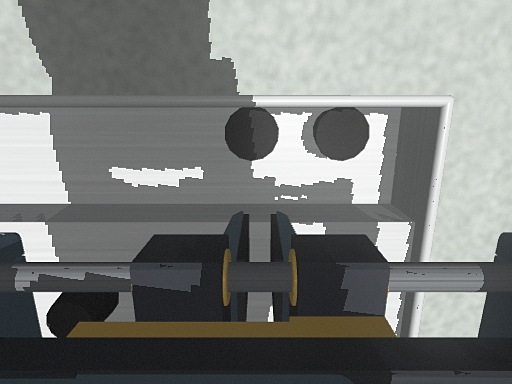

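Both a and b lie in the trough, at px (342,133) and (252,133). I'll lift and move over for c, staying above vial height.

```bash

python3 -m pendant '[{"delta_pos":[0,-3,0],"twist":[0,0,0],"grip":13},{"delta_pos":[0,-6,0],"twist":[0,0,0],"grip":13},{"delta_pos":[0,-7,-4],"twist":[0,0,0],"grip":13},{"delta_pos":[0,-7,-8],"twist":[0,0,0],"grip":13},{"delta_pos":[0,-7,-10.4],"twist":[0,0,0],"grip":13}]'
python3 -m pendant '[{"delta_pos":[2,0,0],"twist":[0,0,0],"grip":13},{"delta_pos":[5,0,0],"twist":[0,0,0],"grip":13},{"delta_pos":[8,0,0],"twist":[0,0,0],"grip":13},{"delta_pos":[8,1,0],"twist":[0,0,0],"grip":13},{"delta_pos":[8,1,0],"twist":[0,0,0],"grip":13}]'
python3 where.py 6 -20.2 51
python3 - <<'E'
from h import *
p,d,c=shot('wrist','w6'); print(proj(c,[552,-19.5,59]))
E
```

```text
time_s: 9.0
ee_pos: [513.5, -27.3, 122.6]
ee_rot: [-90.1, -0.1, 8.8]
force: [-0.6, 0.2, -1.2]
gripper_width: 12.2
time_s: 9.5
ee_pos: [590.7, -12.9, 110.1]
ee_rot: [-90.0, 0.2, 8.9]
force: [-0.4, 0.1, -0.0]
gripper_width: 11.5
t 9.5 tray 4.1 -19.7 z 110.1 rot [-89.95   0.23   8.88] F [-0.4  0.1 -0. ] w 11.5
delta tool cm [ 0.21  5.91 -0.06] twist [-0.05 -0.02 -0.23]
(np.float64(257.3943078041822), np.float64(157.56903257679156))
```

View pics/w6.png

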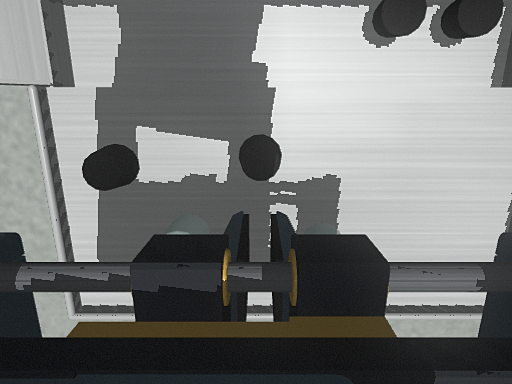

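Stopper c is at px (260,157), centred on the gap, with the vials clear on both sides at px (187,225) and (322,230). I'll descend in stages.

```bash

python3 -m pendant '[{"delta_pos":[-0.1,0.8,0],"twist":[0,0,0],"grip":13},{"delta_pos":[-0.1,1.6,0],"twist":[0,0,0],"grip":13},{"delta_pos":[-0.1,2.4,0],"twist":[0,0,0],"grip":13},{"delta_pos":[-0.1,3.2,0],"twist":[0,0,0],"grip":13},{"delta_pos":[-0.1,4,0],"twist":[0,0,0],"grip":13}]'
python3 where.py 5 -20.2 51
python3 - <<'E'
from h import *
shot('scene','s7')
p=cv2.imread('pics/s7.png')
cv2.imwrite('pics/s7z.png',cv2.resize(p[150:250,185:350],(760,460)))
E
```

```text
time_s: 10.05
ee_pos: [590.6, -13.2, 71.2]
ee_rot: [-90.0, 0.0, 8.9]
force: [0.6, -0.5, -0.3]
gripper_width: 12.0
t 10.05 tray 4.0 -19.9 z 71.2 rot [-8.999e+01  1.000e-02  8.870e+00] F [ 0.6 -0.5 -0.3] w 12.0
delta tool cm [ 0.1   2.02 -0.03] twist [-0.01 -0.03 -0.01]
```

View pics/s7z.png

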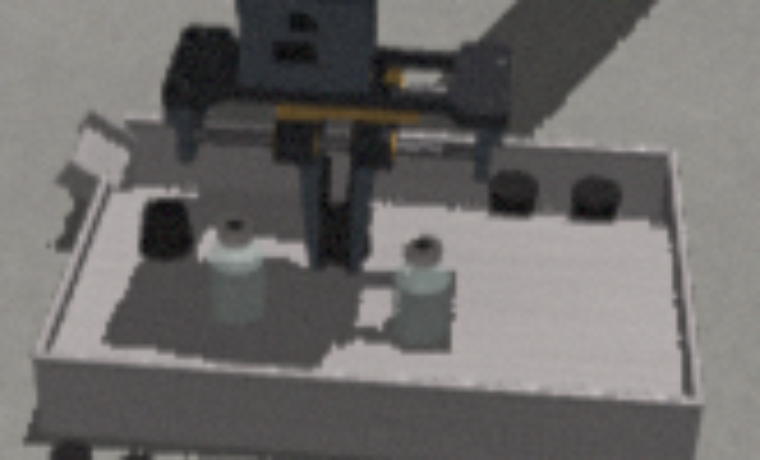

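The gripper body's end prongs hang at about y ±80 mm from the fingers. They clear both vials laterally, and a and b are visible in the trough at px (512,193) and (596,198). Now I'll finish the descent and sweep c.

```bash

python3 -m pendant '[{"delta_pos":[0,0.7,0],"twist":[0,0,0],"grip":13},{"delta_pos":[0,1.4,0],"twist":[0,0,0],"grip":13},{"delta_pos":[0,1.9,0],"twist":[0,0,0],"grip":13},{"delta_pos":[0,1.9,0],"twist":[0,0,0],"grip":13},{"delta_pos":[0,1.9,0],"twist":[0,0,0],"grip":13}]'
python3 where.py -78 -20.2 51
python3 -m pendant '[{"delta_pos":[-0.7,0,0],"twist":[0,0,0],"grip":13},{"delta_pos":[-1.4,0,0],"twist":[0,0,0],"grip":13},{"delta_pos":[-2.1,0,0],"twist":[0,0,0],"grip":13},{"delta_pos":[-2.9,0,0],"twist":[0,0,0],"grip":13},{"delta_pos":[-3.7,0,0],"twist":[0,0,0],"grip":13}]'
python3 -m pendant '[{"delta_pos":[-0.9,0,0],"twist":[0,0,0],"grip":13},{"delta_pos":[-1.8,0,0],"twist":[0,0,0],"grip":13},{"delta_pos":[-2.7,0,0],"twist":[0,0,0],"grip":13},{"delta_pos":[-3.6,0,0],"twist":[0,0,0],"grip":13},{"delta_pos":[-4.3,0,0],"twist":[0,0,0],"grip":13}]'
python3 where.py -78 -20.2 51
python3 -m pendant '[{"delta_pos":[-0.1,0,0],"twist":[0,0,0],"grip":13},{"delta_pos":[-0.1,0,0],"twist":[0,0,0],"grip":13},{"delta_pos":[-0.1,0,0],"twist":[0,0,0],"grip":13},{"delta_pos":[-0.1,0,0],"twist":[0,0,0],"grip":13},{"delta_pos":[-0.1,0,0],"twist":[0,0,0],"grip":13}]'
python3 where.py 12 -125 115
python3 - <<'E'
from h import *
p,d,c=shot('wrist','w8')
E
```

```text
time_s: 10.6
ee_pos: [590.9, -13.2, 52.9]
ee_rot: [-90.0, -0.0, 8.9]
force: [0.3, 0.2, 0.9]
gripper_width: 11.9
t 10.6 tray 4.3 -20.0 z 52.9 rot [-90.    -0.     8.87] F [0.3 0.2 0.9] w 11.9
delta tool cm [-8.23  0.19 -0.03] twist [-0.   -0.03  0.  ]
time_s: 11.1
ee_pos: [553.5, -19.0, 53.1]
ee_rot: [-90.0, -0.0, 8.9]
force: [0.5, 0.4, -0.7]
gripper_width: 12.0
time_s: 11.6
ee_pos: [510.7, -25.6, 52.9]
ee_rot: [-90.0, 0.0, 8.9]
force: [0.3, -0.7, 0.6]
gripper_width: 11.9
t 11.6 tray -76.9 -19.8 z 52.9 rot [-8.999e+01  4.000e-02  8.870e+00] F [ 0.3 -0.7  0.6] w 11.9
delta tool cm [-0.11  0.19 -0.04] twist [-0.01 -0.03 -0.04]
time_s: 12.1
ee_pos: [511.1, -25.6, 52.9]
ee_rot: [-90.0, -0.0, 8.9]
force: [-0.2, 1.4, 0.5]
gripper_width: 12.0
t 12.1 tray -76.5 -19.9 z 52.9 rot [-9.00e+01 -1.00e-02  8.88e+00] F [-0.2  1.4  0.5] w 12.0
delta tool cm [  8.85  -6.21 -10.5 ] twist [-0.   -0.02  0.01]
```

View pics/w8.png

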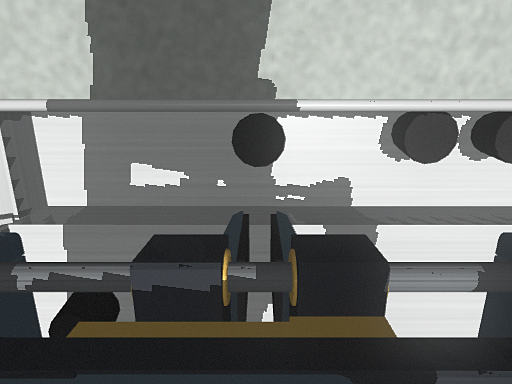

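Stopper c is in the trough at px (258,140), with the other two to its right. d is next.

```bash

python3 -m pendant '[{"delta_pos":[0,-3,0],"twist":[0,0,0],"grip":13},{"delta_pos":[0,-6,0],"twist":[0,0,0],"grip":13},{"delta_pos":[0,-7,-4],"twist":[0,0,0],"grip":13},{"delta_pos":[0,-7,-8],"twist":[0,0,0],"grip":13},{"delta_pos":[0,-7,-10.5],"twist":[0,0,0],"grip":13}]'
python3 -m pendant '[{"delta_pos":[3,0,0],"twist":[0,0,0],"grip":13},{"delta_pos":[6,0,0],"twist":[0,0,0],"grip":13},{"delta_pos":[8.8,0,0],"twist":[0,0,0],"grip":13},{"delta_pos":[8.8,2,0],"twist":[0,0,0],"grip":13},{"delta_pos":[8.8,4,0],"twist":[0,0,0],"grip":13}]'
python3 where.py 12 -125 51
python3 - <<'E'
from h import *
p,d,c=shot('wrist','w9'); print(proj(c,[575,-122,59]))
E
```

```text
time_s: 12.65
ee_pos: [527.9, -131.5, 123.7]
ee_rot: [-90.1, -0.1, 8.8]
force: [-0.0, 0.4, 0.0]
gripper_width: 11.8
time_s: 13.15
ee_pos: [615.3, -115.7, 82.5]
ee_rot: [-90.0, -0.1, 8.9]
force: [0.1, 1.1, -0.4]
gripper_width: 12.1
t 13.15 tray 12.5 -125.1 z 82.5 rot [-9.003e+01 -9.000e-02  8.900e+00] F [ 0.1  1.1 -0.4] w 12.1
delta tool cm [-0.05  3.15  0.01] twist [0.03 0.   0.09]
(np.float64(258.1227627667648), np.float64(161.84069250724946))
```

View pics/w9.png

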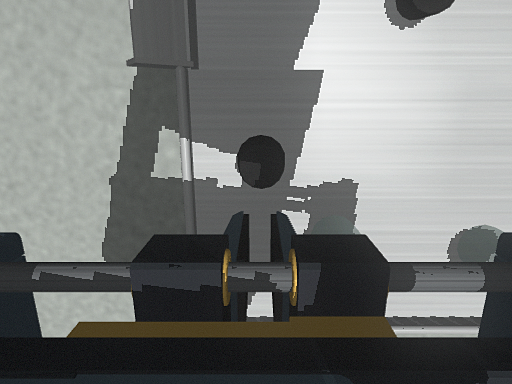

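d is centred at px (260,161). I'll descend and sweep.

```bash

python3 -m pendant '[{"delta_pos":[0,0.8,0],"twist":[0,0,0],"grip":13},{"delta_pos":[0,1.6,0],"twist":[0,0,0],"grip":13},{"delta_pos":[0,2.4,0],"twist":[0,0,0],"grip":13},{"delta_pos":[0,3.1,0],"twist":[0,0,0],"grip":13},{"delta_pos":[0,3.1,0],"twist":[0,0,0],"grip":13}]'
python3 where.py -78 -125 51
python3 -m pendant '[{"delta_pos":[-0.8,0,0],"twist":[0,0,0],"grip":13},{"delta_pos":[-1.6,0,0],"twist":[0,0,0],"grip":13},{"delta_pos":[-2.4,0,0],"twist":[0,0,0],"grip":13},{"delta_pos":[-3.3,0,0],"twist":[0,0,0],"grip":13},{"delta_pos":[-4.2,0,0],"twist":[0,0,0],"grip":13}]'
python3 -m pendant '[{"delta_pos":[-0.9,0,0],"twist":[0,0,0],"grip":13},{"delta_pos":[-1.8,0,0],"twist":[0,0,0],"grip":13},{"delta_pos":[-2.7,0,0],"twist":[0,0,0],"grip":13},{"delta_pos":[-3.6,0,0],"twist":[0,0,0],"grip":13},{"delta_pos":[-4.4,0,0],"twist":[0,0,0],"grip":13}]'
python3 where.py -78 -125 51
python3 -m pendant '[{"delta_pos":[-0.2,0,0],"twist":[0,0,0],"grip":13},{"delta_pos":[-0.2,0,0],"twist":[0,0,0],"grip":13},{"delta_pos":[-0.2,0,0],"twist":[0,0,0],"grip":13},{"delta_pos":[-0.2,0,0],"twist":[0,0,0],"grip":13},{"delta_pos":[-0.2,0,0],"twist":[0,0,0],"grip":13}]'
python3 - <<'E'
from h import *
p,d,c=shot('wrist','w10')
E
```

```text
time_s: 13.7
ee_pos: [613.3, -115.7, 51.1]
ee_rot: [-90.0, 0.1, 8.9]
force: [-1.0, -0.6, 1.0]
gripper_width: 11.7
t 13.7 tray 10.6 -124.7 z 51.1 rot [-89.96   0.09   8.87] F [-1.  -0.6  1. ] w 11.7
delta tool cm [-8.85  0.02 -0.03] twist [-0.04 -0.03 -0.09]
time_s: 14.2
ee_pos: [571.6, -122.5, 52.2]
ee_rot: [-90.0, -0.0, 8.9]
force: [0.2, -0.0, -0.2]
gripper_width: 11.5
time_s: 14.7
ee_pos: [528.0, -129.2, 51.9]
ee_rot: [-90.0, 0.0, 8.9]
force: [-0.1, -0.7, -0.6]
gripper_width: 11.7
t 14.7 tray -75.8 -124.8 z 51.9 rot [-8.999e+01  3.000e-02  8.870e+00] F [-0.1 -0.7 -0.6] w 11.7
delta tool cm [-0.22  0.09 -0.02] twist [-0.01 -0.03 -0.03]
time_s: 15.2
ee_pos: [527.4, -129.4, 51.9]
ee_rot: [-90.0, -0.0, 8.9]
force: [0.5, -0.2, 0.0]
gripper_width: 11.6
```

View pics/w10.png

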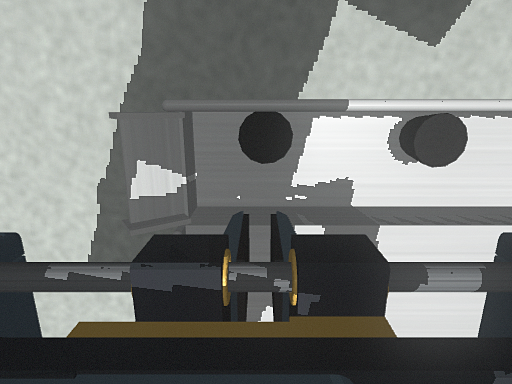

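d is in the trough at px (265,137). I'll lift away, back towards the robot, and check.

```bash

python3 -m pendant '[{"delta_pos":[0,-3,0],"twist":[0,0,0],"grip":13},{"delta_pos":[0,-7,0],"twist":[0,0,0],"grip":13},{"delta_pos":[0,-11,0],"twist":[0,0,0],"grip":13},{"delta_pos":[0,-15,0],"twist":[0,0,0],"grip":13},{"delta_pos":[-3,-17,0],"twist":[0,0,0],"grip":13}]'
python3 -m pendant '[{"delta_pos":[-3,0,0],"twist":[0,0,0],"grip":13},{"delta_pos":[-6,0,0],"twist":[0,0,0],"grip":13},{"delta_pos":[-9,0,0],"twist":[0,0,0],"grip":13},{"delta_pos":[-9,0,0],"twist":[0,0,0],"grip":13},{"delta_pos":[-9,0,0],"twist":[0,0,0],"grip":13}]'
python3 - <<'E'
from h import *
p,d,c=shot('scene','s11'); q,_,_=shot('top','t11')
cv2.imwrite('pics/f.png',np.vstack([cv2.resize(p[150:250,165:350],(740,400)),np.pad(cv2.resize(q[135:220,195:325],(300,196)),((0,0),(0,440),(0,0)))])[:,:,::-1])
E
```

```text
time_s: 15.75
ee_pos: [501.2, -134.4, 225.5]
ee_rot: [-90.2, -0.4, 9.0]
force: [-1.1, 0.1, 0.8]
gripper_width: 11.8
time_s: 16.25
ee_pos: [408.7, -148.0, 222.3]
ee_rot: [-90.0, -0.1, 8.8]
force: [-0.3, -0.6, -0.1]
gripper_width: 11.9
```

View pics/f.png

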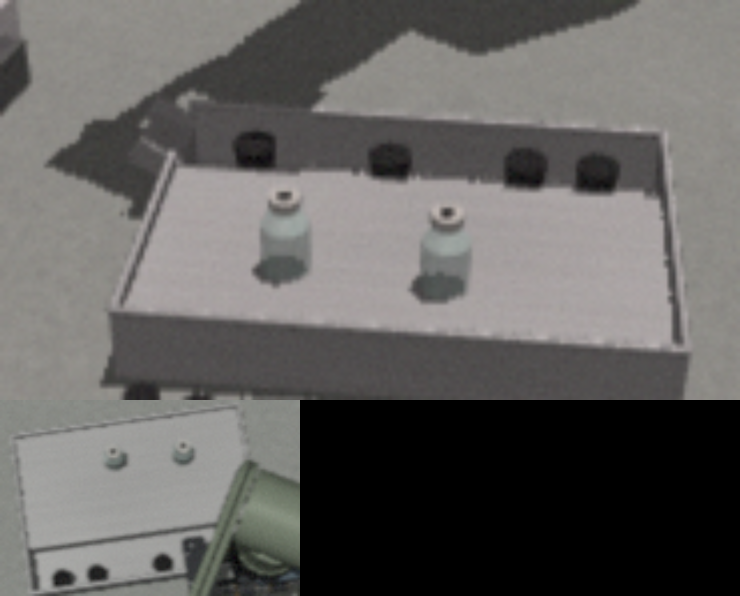

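View pics/t11.png

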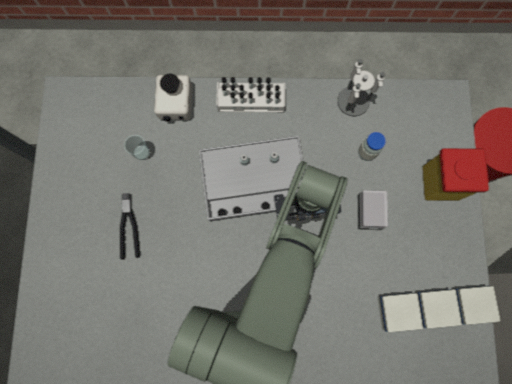

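The scene view shows all four stoppers in the trough and both vials standing at their original top-view pixels, (244,160) and (274,158). The beaker, crimper, tip box and bottle haven't moved.

```bash
python3 -c "
from h import *
s=state();print(s['time_s'],s['force'],abs(s['qvel']).max());print(job.job_done())"
```

```text
16.35 [ 0.15758813 -0.54993707  0.17180246] 0.5786344671189826
the job is handed in; nothing more can be done
None
```

All four stoppers are in the trough, and I handed the job in at 16.35 s of the 61 s allowed. I swept them one at a time over the near edge with slightly parted fingertips about 7 mm above the deck, and none was picked up.

- **Stoppers:** the wrist camera showed each one in the trough right after its sweep, and the last scene view shows all four there. In the last top view the arm hid the fourth.
- **Vials:** both are still standing, at the same top-view pixels as at the start, (244,160) and (274,158). I compared these by eye.
- **Other things on the bench:** the beaker, crimper, tip box and media bottle look unmoved in the last top view.
- **Forces:** the readings I took stayed within about 1.5 N.
- **Robot:** the arm was lifted clear and touching nothing at hand-in.

No check failed or disagreed.

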